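# Clear a jammed pager from the return chute and dock it

### The arm

A 6-joint arm with a two-finger parallel gripper is mounted at the origin on a cart in front of the work surface, level with it; the furniture and walls round the work are solid. World frame = base frame: x ahead of the robot, y to its left, z up, the work surface at z = 0. Lengths are in m, angles in rad, forces in N, time in s.
With the tool pointing down it reaches from about 0.325 to 0.775 m from the base axis. Payload 5.5 kg.
Tool frame: the origin (TCP) lies between the finger pads; the fingertips stand 8 mm ahead of it and the grasp point (between the pads) lies 11 mm behind it; z points along the fingers, y is the line along which they close (so a half turn about z gives the same grasp; the last joint's range is limited). The gripper opens to 85 mm and grips with 20 to 120 N. Pads are 22 mm wide; open, the fingers measure 114 mm over their backs; the gripper's body (76 mm by 85 mm) begins 54 mm behind the grasp point. The pads swing forward as they close: fully open they stand 13 mm farther back than shut.
Start: joints at [-1.283, 0.091, 1.231, -0, 1.82, -0.057], TCP at [0.203, -0.565, 0.207] pointing down, gripper open.
Joint ranges: [-2.87, 2.87], [-0.86, 2.18], [0.17, 2.46], [-1.51, 4.65], [0.06, 2.69], [-2.65, 2.65]. Speed limits (rad/s): [2.57, 2.57, 3.01, 3.14, 3.14, 3.14].

### API

Orientations are given as a rotation vector (axis times angle).
In Python, from workcell import r gives the robot as it stands. The module is installed in compiled form; this text tells all that it offers.
- The arm moves only by the tool servo_tool, never from a script. Its argument "moves" is a list of rows, each a list of 5 numbers: the finger opening in cm, from 0 to 8.54, then the shift along the tool's x, y, z in cm, then the turn about the tool's z in rad. A call has 1 to 10 rows; each row shifts and turns the commanded pose from where the row before left it, along the tool's axes as they then stand; what a row does not reach is not made up. A row lasts 1/8 s, in which the tool goes at most 62.5 mm and 10.7 degrees, less where a joint would pass 70% of its speed; a pose out of reach is approached as far as the arm can. A call with a gripper value outside its range is refused whole. The fingers move at their own pace and stop on an object; the grip force is fixed at half the most. Time passes only in rows, so rows that do not move let the fingers close. It gives the time, the measured TCP pose, the force, the opening and the grip force at its end, in the units of the state.
- r.get_state(): the state, without advancing time (a new reading comes with each control period).
- r.capture(name): name is "side" or "top" or "wrist"; returns the picture (384x512x3 uint8, red, green, blue); there is no depth.
- r.camera_model(name): a dict with "fx", "fy", "cx", "cy" (pixels), "rvec" (rotation vector, rad) and "tvec" (3), from world to camera coordinates, as OpenCV has them. Camera axes: x right, y down, z forward; pixel columns grow to the right and rows downward; lengths in m; the calibration is good to about 2 mm. A picture is of the moment at which its call begins: read the wrist's pose just before it. camera_model takes no time and is no camera call; for the wrist camera it gives the pose at the moment of the call.
- r.hand_in(): hands the job in; it is judged then, once.
The state is a dict: "t": time; "qpos": joint angles; "qd": joint speeds; "joint_efforts": joint torques, N m; "tcp_pos": TCP position; "orientation": TCP orientation; "wrist_force": force on the tool from outside, world axes, zero at the start; "torque": the same for the moment, N m; "gripper_width": finger opening in m; "finger_force": force on a finger pad.
Only numpy, scipy, OpenCV 4.12 (cv2) and the standard library are available. Lean on these libraries where they do the work, as an engineer would, in place of code of your own. Each camera call takes 0.05 s, during which the arm holds its last target. There are 200 camera calls.

### The job

A guest pager has jammed askew under the slotted cover of the sloping return chute. First turn the ball knob about a quarter turn to swing its keeper bar clear of the chute's open top, then push the pager back up the chute until it lies clear of the cover, lift it out and set it down flat on the counter. Let go, take it afresh by its two short ends and lower it right down into the empty middle bay of the charging dock, level with its neighbours and in line with them, leaving the keeper aside and the other things where they are.

Things in the scene. Friction and masses are not known exactly. Their poses are not given: they have to be found in the camera images.
- chute: Fixed sloping aluminium chute on legs, left or right. Frame tilted with the slope (0.21 rad): origin on the floor's centreline, 45 mm above the counter; x up the slope (away from the robot), y left, z square to the floor. Floor from x=-110 (low mouth) to 130 mm, ends open. Walls 47 high, 4 thick; clear width 56 from x=-110 to -70, widening to 92 at x=-10, then constant.
- cover_edge (a point): Centre of the upper edge of the chute's pale slotted cover, at chute x=40, z=50 mm. The cover lies on the walls from chute x=-110 to 40 (underside 47, top 53 mm above the chute floor). A straight slot 40 mm wide on the centreline runs its whole length, open at both ends: closed fingers fit down through it and can run up the chute. From x=40 to 130 the top is open but for the keeper bar.
- keeper (a joint): Angle (rad) of the keeper, a flat steel bar with a ball knob, pivoting beside the chute at chute x=95, y=85 mm about chute z. 0 = bar across the open top, underside 53 mm over the floor; grows as the knob turns clockwise from above, to a stop at 1.6 (bar beside the chute, pointing to the low mouth). Over 1.15 the opening is clear. Stiff (0.1 N m); stays where left.
- knob_ball (a point): Centre of the smooth black ball knob (48 mm diameter) on the keeper's axis, 99 mm above the chute floor plane. A 14 mm thick stem carries it; the bar (14 wide, 5 thick, reaching 105 mm from the axis) lies 43 mm below the ball's centre. Grip the ball across its widest part, at this height.
- pager: The jammed guest pager: grey plastic block with rounded edges, 48 (its x) by 66 (its y) by 38 mm high (z), 0.10 to 0.20 kg; origin at the centre of its underside. It lies flat on the chute floor under the cover, in the funnel near chute x=-15, long side across the chute and askew by up to 0.55 rad. It does not slide by itself on this slope.
- dock: Fixed black charging dock: base plate 80 (x) by 186 (y) by 6 mm, origin under its centre on the counter, x away from the robot, yaw within 0.4. Four upright ribs along x, 66 long, 5 thick, rising 36 mm above the base, make three bays side by side along y, 58 mm apart, each 53 mm clear, open at both x ends. The outer two hold pagers.
- free_bay (a point): Floor centre of the empty middle bay, 6 mm above the counter, axes as the dock. A pager stands here with its long side along dock x, its long sides close to the ribs, so that fingers fit only at its short ends.
- docked_left: A pager of the same size, docked in the bay at dock y = +58 mm; leave it.
- docked_right: A pager of the same size, docked in the bay at dock y = -58 mm; leave it.
- tamper: Bystander: coffee tamper, 58 mm across, 83 mm high, between chute and dock at the back; origin under its centre.
- loyalty_stamp: Bystander: hand stamp, 28 x 36 x 60 mm high, between chute and dock; origin under its centre.
- milk_jug: Bystander: steel milk jug with handle, 80 x 74 x 76 mm high, at the left; origin under its centre.
- lid_stack: Bystander: stack of white lids, 74 mm across, 45 mm high, front left; origin under its centre.
- service_bell: Bystander: service bell, 74 mm across, 50 mm high, front right; origin under its centre.
- tip_jar: Bystander: glass jar with coins, 69 mm across, 92 mm high, at the right; origin under its centre.
- teaspoon_counter: Bystander: teaspoon, 132 mm (its x) x 26 x 9 mm, lying near the front edge in the middle; origin under its centre.
Things that resemble listed ones, but are neither listed nor needed, are in the scene too. Leave any purple look-alike of the pager alone.

How it is judged:
By the outcome, as a careful person would: the job done as asked, in the order asked, and still so for the second after the job is handed in, with the robot touching nothing.
It also fails if it takes over 72 s, if anything falls off the work surface, if the arm or the gripper's body presses on something with over 40 N, if the wrist force passes 120 N, or if a joint passes its speed limit or range.

## Working session

There is one attempt and no reset: what is moved stays moved. The work goes in short steps, Python scripts to look and compute and a tool call to move; the robot and the scene stay as the last step left them, time stands still between calls to the robot, and variables do not carry over. Pictures are saved under pics/ and viewed, at most 10 in all, crops included, and the job is handed in when it is done.

Besides the shell and the picture viewer there is one more tool, called after "Request:" as a command line: name --pt "numbers of a row" for each row, then --argument value for the rest. servo_tool: Moves the arm, as the interface text tells. Its arguments: {"type":"object","properties":{"moves":{"type":"array"}},"required":["moves"]}

```bash
mkdir -p pics
cat > h.py <<'E'
import numpy as np, cv2
from workcell import r
from scipy.spatial.transform import Rotation as R
def save(n,f,crop=None,s=1):
    im=r.capture(n)[:,:,::-1]
    np.save('pics/'+f+'.npy',im)
    if crop: im=im[crop[1]:crop[3],crop[0]:crop[2]]
    cv2.imwrite('pics/'+f+'.png',cv2.resize(im,None,fx=s,fy=s,interpolation=cv2.INTER_CUBIC))
def PM(c):
    K=np.array([[c['fx'],0,c['cx']],[0,c['fy'],c['cy']],[0,0,1]])
    return K@np.c_[R.from_rotvec(c['rvec']).as_matrix(),np.array(c['tvec'])]
def proj(c,X):
    p=np.c_[np.atleast_2d(X),np.ones(len(np.atleast_2d(X)))]@PM(c).T
    return p[:,:2]/p[:,2:]
def tri(obs): # [(cam,(u,v))..]
    A=[]
    for c,(u,v) in obs:
        P=PM(c);A+=[u*P[2]-P[0],v*P[2]-P[1]]
    X=np.linalg.svd(np.array(A))[2][-1];return X[:3]/X[3]
def atz(c,uv,z):
    P=PM(c);u,v=uv;A=np.array([u*P[2]-P[0],v*P[2]-P[1]])
    return np.r_[np.linalg.solve(A[:,:2],-A[:,2]*z-A[:,3]),z]
E
python3 - <<'E'
from h import *
save('top','top0',s=1.56);save('side','side0',s=1.56)
for n in('top','side','wrist'):print(n,r.camera_model(n))
s=r.get_state();print(s)
E
```

```text
top {'fx': 397.80890523644297, 'fy': 397.80890523644297, 'cx': 256.7132169487528, 'cy': 188.55795740784748, 'rvec': array([ 2.19884966, -2.14595666,  0.05327314]), 'tvec': array([0.03819318, 0.53636213, 1.23278913])}
side {'fx': 410.0941031851647, 'fy': 410.0941031851647, 'cx': 254.03558540494058, 'cy': 191.48619413016996, 'rvec': array([ 0.59062422,  2.89276931, -0.72482418]), 'tvec': array([ 0.47851692, -0.14999306,  1.45114076])}
wrist {'fx': 332.9676357705441, 'fy': 332.9676357705441, 'cx': 256.1906006259146, 'cy': 199.72249045096632, 'rvec': array([-2.35059588,  1.65402632,  0.26405129]), 'tvec': array([-0.59776886, -0.03929575,  0.3801173 ])}
{'t': 0.1, 'qpos': array([-1.28266988e+00,  9.17790432e-02,  1.23175996e+00, -4.20186150e-06,
        1.81980858e+00, -5.67015742e-02]), 'qd': array([-0.00033254, -0.00243832, -0.00246462,  0.00048544, -0.00033115,
        0.00115733]), 'joint_efforts': array([ 2.32894236e-03, -4.60216069e+01, -4.19218576e+01, -4.93890377e-05,
        1.06282899e-02,  1.33610405e-05]), 'tcp_pos': array([ 0.20273271, -0.56439741,  0.2064698 ]), 'orientation': array([-3.09329716e+00, -5.38674399e-01,  3.24441750e-04]), 'wrist_force': array([-0.02552575,  0.23608234,  0.90330847]), 'torque': array([ 0.0049568 , -0.05771445, -0.01538978]), 'finger_force': 0.0, 'gripper_width': 0.08535347109852601}
```

View pics/top0.png

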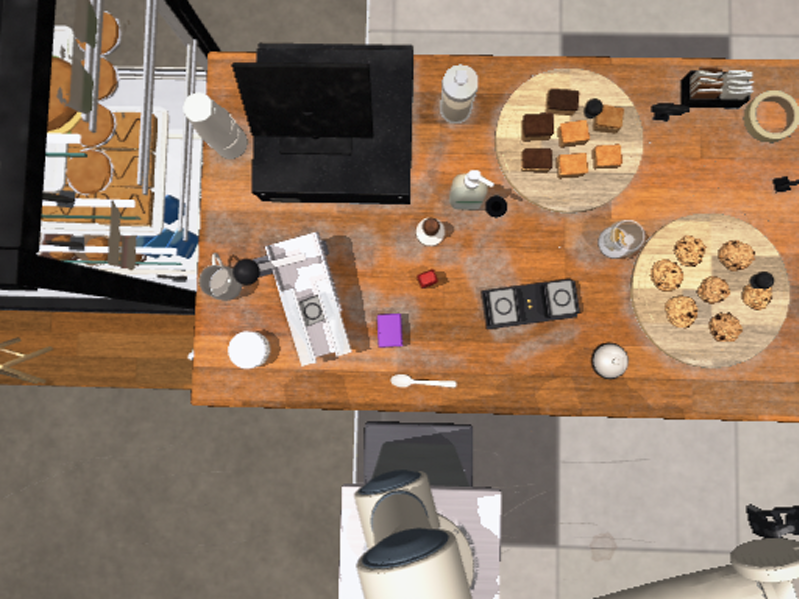

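View pics/side0.png

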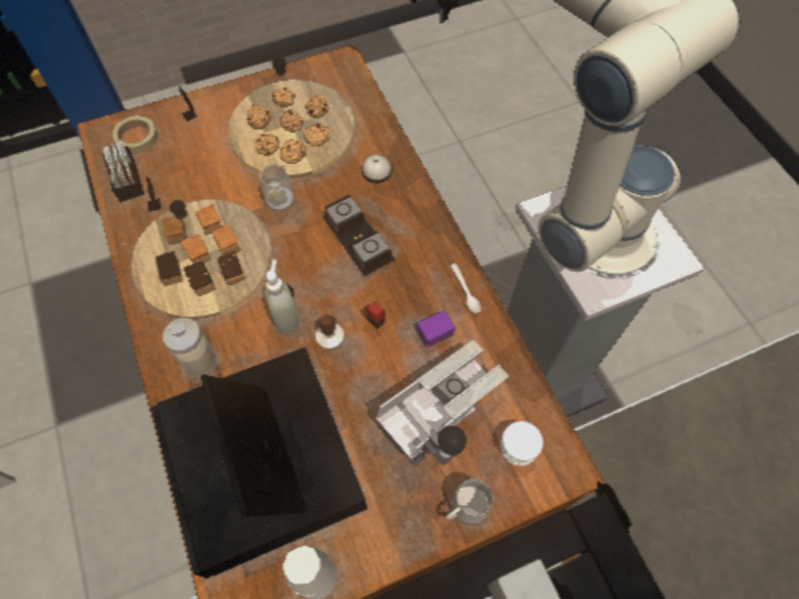

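Run:
```python
import numpy as np,cv2
t=np.load('pics/top0.npy');s=np.load('pics/side0.npy')
def c(im,x,y,w,h):return cv2.resize(im[y:y+h,x:x+w],None,fx=4,fy=4,interpolation=cv2.INTER_CUBIC)
a=np.hstack([c(t,140,145,100,95),c(s,235,210,100,95)])
b=np.hstack([c(t,290,172,100,55),c(s,195,120,100,55)])
cv2.imwrite('pics/crop0.png',np.vstack([a,b]))
```

```text
(no output)
```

View pics/crop0.png

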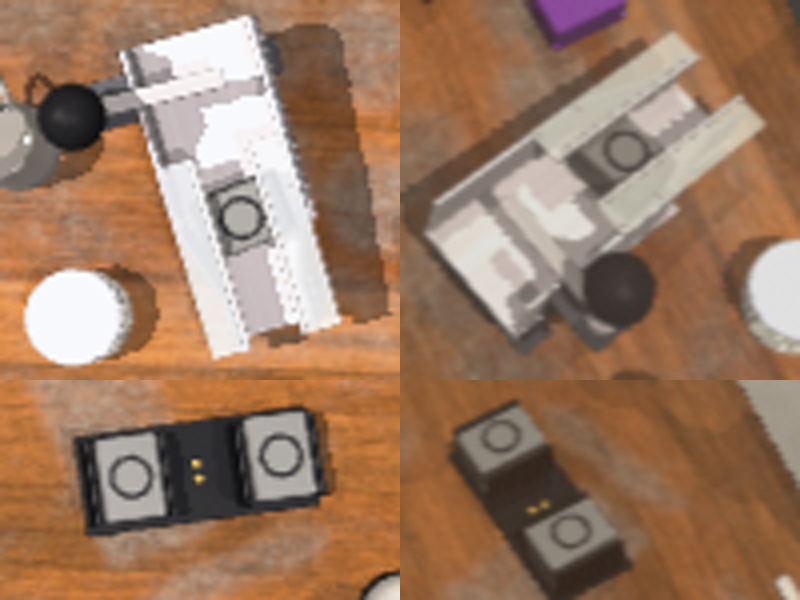

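```bash
cat > m.py <<'E'
from h import *
T=r.camera_model('top');S=r.camera_model('side')
pts=dict(ball=((158,174.25),(289.25,282.5)),ring=((200.25,199.25),(292,247.75)),lowL=((193.75,234.25),(326.25,241.25)),lowR=((225,225.5),(303,218.75)),
dl=((322.75,196.25),(237.75,157.75)),dr=((360.25,190.75),(220.5,134.25)),dc=((339.5,194.75),(229.75,151.75)))
W={}
for k,(a,b) in pts.items():
    X=tri([(T,a),(S,b)]);W[k]=X
    print(k,X.round(4),'res',(proj(T,X)[0]-a).round(1),(proj(S,X)[0]-b).round(1))
from scipy.optimize import least_squares
def chute(p): # x,y,z,yaw -> R,t
    Rm=R.from_euler('z',p[3])*R.from_euler('y',-.21);return Rm.as_matrix(),np.array(p[:3])
loc=dict(ball=[.095,.085,.099],lowL=[-.11,.032,.053],lowR=[-.11,-.032,.053])
def f(p):
    M,t=chute(p);e=[]
    for k,l in loc.items():
        for c,uv in zip((T,S),pts[k]): e+=list(proj(c,M@np.array(l)+t)[0]-uv)
    return e+[(p[2]-.045)*300]
s=least_squares(f,[.45,.27,.045,.2]);print('chute',s.x.round(4),'res',np.array(s.fun).round(1))
M,t=chute(s.x);print('ball',M@np.array(loc['ball'])+t)
print('ring local',(M.T@(W['ring']-t)).round(4),'lowmid loc',(M.T@((W['lowL']+W['lowR'])/2-t)).round(4))
print('top corner proj',proj(T,[M@np.array(q)+t for q in ([.13,.05,.047],[.13,-.05,.047])]), 'expect 170.5,158 / 202.5,149.25')
d=W['dl']-W['dr'];print('dock yaw',np.arctan2(-d[0],d[1]),np.linalg.norm(d),'mid',(W['dl']+W['dr'])/2)
E
python3 m.py
```

```text
ball [0.5606 0.3284 0.1537] res [ 0.2 -0.3] [0.4 0. ]
ring [0.4946 0.2199 0.0731] res [-0.1  0.2] [-0.2 -0. ]
lowL [0.3887 0.2378 0.0608] res [-0.1  0.1] [-0.1 -0. ]
lowR [0.418  0.1437 0.0569] res [ 0.1 -0.1] [0.1 0. ]
dl [ 0.5149 -0.154   0.0357] res [-0.   0.1] [-0.1 -0. ]
dr [ 0.5342 -0.2691  0.0347] res [-0.1  0.2] [-0.2 -0. ]
dc [ 0.5231 -0.2127 -0.004 ] res [-0.1  0.1] [-0.1 -0. ]
chute [0.5179 0.2267 0.0415 0.3019] res [-0.5 -0.9  0.3  0.   4.7 -1.8 -4.  -5.  -6.1  1.1  4.3  2.5 -1.1]
ball [0.56159982 0.32933734 0.15810052]
ring local [-0.0171  0.0004  0.036 ] lowmid loc [-0.1137 -0.0003  0.042 ]
top corner proj [[169.03058767 157.13609893]
 [201.6912943  147.81824084]] expect 170.5,158 / 202.5,149.25
dock yaw 0.16566377301947244 0.11669962984557727 mid [ 0.52454225 -0.21152198  0.03518837]
```

```bash
sed -i 's/\.032,/.050,/g; s/^from scipy.optimize/pass\nfrom scipy.optimize/' m.py
sed -i "s/^W={}/pts={k:tuple((u-.375,v-.375) for u,v in p) for k,p in pts.items()}\nW={}\nfor c in (T,S): print('cam',-R.from_rotvec(c['rvec']).as_matrix().T@c['tvec'])/" m.py; python3 m.py
```

```text
cam [0.44419651 0.02003224 1.26933063]
cam [0.76567866 0.56184205 1.20638118]
ball [0.5615 0.3282 0.1577] res [ 0.3 -0.4] [0.5 0. ]
ring [0.4959 0.2201 0.0778] res [-0.  0.] [-0. -0.]
lowL [0.3904 0.2379 0.0657] res [ 0. -0.] [0. 0.]
lowR [0.4196 0.1442 0.0619] res [ 0.2 -0.2] [0.3 0. ]
dl [ 0.5162 -0.1523  0.041 ] res [ 0.1 -0.1] [0.1 0. ]
dr [ 0.5354 -0.2669  0.0401] res [-0.1  0.1] [-0.1 -0. ]
dc [ 0.5244 -0.2107  0.0016] res [ 0.  -0.1] [0.1 0. ]
chute [0.5188 0.2263 0.0418 0.3023] res [-0.1 -0.8  0.3  0.4 -0.6 -0.1  0.4 -0.3  0.1 -0.4  0.2 -1.3 -1. ]
ball [0.56246834 0.32900541 0.15845263]
ring local [-0.0157  0.0008  0.0402] lowmid loc [-1.119e-01  1.000e-04  4.630e-02]
top corner proj [[169.11898434 156.82504156]
 [201.78452262 147.49239416]] expect 170.5,158 / 202.5,149.25
dock yaw 0.16585267166462622 0.11621130799578666 mid [ 0.52581504 -0.20964284  0.04051372]
```

```bash
cat >> h.py <<'E'
def cur():
    s=r.get_state();M=R.from_rotvec(s['orientation']).as_matrix()
    return np.array(s['tcp_pos']),M,np.arctan2(M[1,0],M[0,0]),s
def plan(way): # way: list of (x,y,z,yaw,n); tool down; shifts in frame before turn
    p,_,yaw,_s=cur();print('from',p.round(4),round(yaw,4),'q',_s['qpos'].round(2),'t',round(_s['t'],2),'w',round(_s['gripper_width'],4),'F',_s['wrist_force'].round(1))
    for x,y,z,yw,n in way:
        d=(np.array([x,y,z])-p)/n;dy=(yw-yaw)/n
        for i in range(n):
            c,s=np.cos(yaw),np.sin(yaw)
            l=np.array([c*d[0]+s*d[1], s*d[0]-c*d[1], -d[2]])*100
            print([round(float(v),2) for v in l]+[round(-dy,3)],end=' ')
            p=p+d;yaw+=dy
        print('->',p.round(3),round(yaw,3),'shift mm',np.linalg.norm(d)*1000)
E
python3 - <<'E'
from h import *
p,M,y,s=cur();c=r.camera_model('wrist');Rc=R.from_rotvec(c['rvec']).as_matrix()
o=-Rc.T@c['tvec'];print('cam off tool',M.T@(o-p),'axis z tool',M.T@Rc[2],'x tool',M.T@Rc[0])
plan([(.35,-.2,.25,.345,7),(.45,-.21,.27,1.74,8),(.54,.26,.26,1.74,9)])
E
```

```text
cam off tool [ 0.07959368 -0.00146634 -0.16606496] axis z tool [-3.08885935e-01 -3.43074619e-04  9.51099028e-01] x tool [-6.89423443e-04  9.99999753e-01  1.36811547e-04]
from [ 0.2027 -0.5644  0.2065] 0.3448 q [-1.28  0.09  1.23 -0.    1.82 -0.06] t 0.1 w 0.0854 F [-0.   0.2  0.9]
[3.74, -4.19, -0.62, np.float64(-0.0)] [3.74, -4.19, -0.62, np.float64(-0.0)] [3.74, -4.19, -0.62, np.float64(-0.0)] [3.74, -4.19, -0.62, np.float64(-0.0)] [3.74, -4.19, -0.62, np.float64(-0.0)] [3.74, -4.19, -0.62, np.float64(-0.0)] [3.74, -4.19, -0.62, np.float64(-0.0)] -> [ 0.35 -0.2   0.25] 0.345 shift mm 56.490563237407336
[1.13, 0.54, -0.25, np.float64(-0.174)] [1.02, 0.73, -0.25, np.float64(-0.174)] [0.88, 0.9, -0.25, np.float64(-0.174)] [0.71, 1.03, -0.25, np.float64(-0.174)] [0.52, 1.14, -0.25, np.float64(-0.174)] [0.32, 1.22, -0.25, np.float64(-0.174)] [0.1, 1.25, -0.25, np.float64(-0.174)] [-0.12, 1.25, -0.25, np.float64(-0.174)] -> [ 0.45 -0.21  0.27] 1.74 shift mm 12.808688457449517
[4.98, 1.87, 0.11, np.float64(-0.0)] [4.98, 1.87, 0.11, np.float64(-0.0)] [4.98, 1.87, 0.11, np.float64(-0.0)] [4.98, 1.87, 0.11, np.float64(-0.0)] [4.98, 1.87, 0.11, np.float64(-0.0)] [4.98, 1.87, 0.11, np.float64(-0.0)] [4.98, 1.87, 0.11, np.float64(-0.0)] [4.98, 1.87, 0.11, np.float64(-0.0)] [4.98, 1.87, 0.11, np.float64(-0.0)] -> [0.54 0.26 0.26] 1.74 shift mm 53.18265752788586
```

Request:
servo_tool --pt "8.5 4.2 -4.0 -0.6 0" --pt "8.5 4.2 -4.0 -0.6 0" --pt "8.5 4.2 -4.0 -0.6 0" --pt "8.5 4.2 -4.0 -0.6 0" --pt "8.5 4.2 -4.0 -0.6 0" --pt "8.5 4.2 -4.0 -0.6 0" --pt "8.5 4.2 -4.0 -0.6 0" --pt "8.5 4.2 -1.0 0 0" --pt "8.5 0 0 0 0"

```text
t: 1.23
tcp_pos: [0.4223, -0.1762, 0.2487]
orientation: [-3.093, -0.546, 0.001]
wrist_force: [-0.2, -0.4, 0.6]
gripper_width: 0.085
finger_force: 0.0
```

Run:
```python
from h import *
import pickle
c=r.camera_model('wrist');save('wrist','w1',s=1.56);pickle.dump(c,open('w1.pkl','wb'))
print(proj(c,[[.526,-.21,.044]]))
plan([(.42,.20,.28,.345,7)])
```

```text
[[321.79119537  85.19832327]]
from [ 0.4214 -0.1772  0.2488] 0.3475 q [-0.47 -0.28  1.5  -0.    1.92  0.75] t 1.27 w 0.085 F [-0.2  0.5 -1.2]
[1.82, -5.07, -0.45, np.float64(0.0)] [1.82, -5.07, -0.45, np.float64(0.0)] [1.81, -5.07, -0.45, np.float64(0.0)] [1.81, -5.08, -0.45, np.float64(0.0)] [1.81, -5.08, -0.45, np.float64(0.0)] [1.81, -5.08, -0.45, np.float64(0.0)] [1.81, -5.08, -0.45, np.float64(0.0)] -> [0.42 0.2  0.28] 0.345 shift mm 54.075946925527624
```

View pics/w1.png

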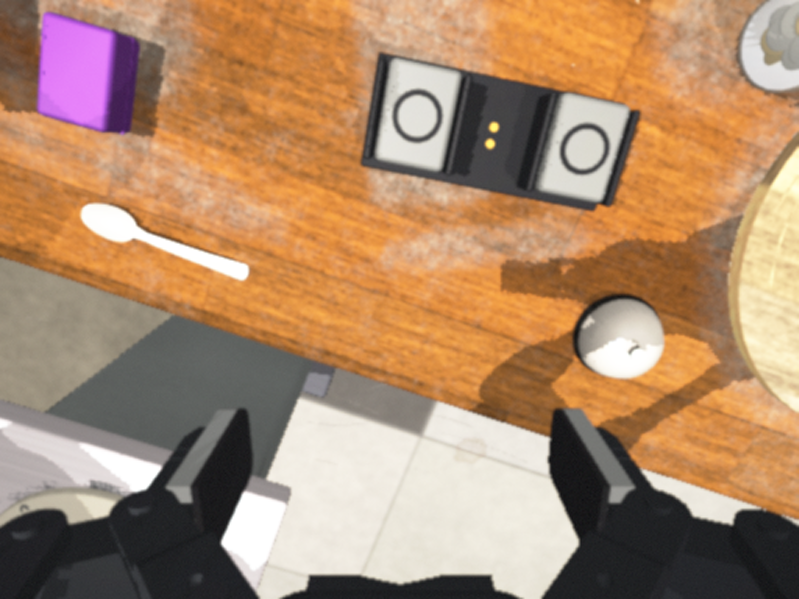

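Request:
servo_tool --pt "8.5 1.8 -5.0 -0.4 0" --pt "8.5 1.8 -5.0 -0.4 0" --pt "8.5 1.8 -5.0 -0.4 0" --pt "8.5 1.8 -5.0 -0.4 0" --pt "8.5 1.8 -5.0 -0.4 0" --pt "8.5 1.8 -5.0 -0.4 0" --pt "8.5 1.8 -5.0 -0.4 0" --pt "8.5 0 0 0 0"

```text
t: 2.28
tcp_pos: [0.4208, 0.1956, 0.277]
orientation: [-3.094, -0.544, 0.002]
wrist_force: [0.5, -0.4, -1.1]
gripper_width: 0.0851
finger_force: 0.0
```

Run:
```python
from h import *
import pickle
c=r.camera_model('wrist');save('wrist','w2',s=1.56);pickle.dump(c,open('w2.pkl','wb'))
w1=pickle.load(open('w1.pkl','rb'))
f=lambda u,v:((u+.5)/1.5625-.5,(v+.5)/1.5625-.5)
for uv,z in(((416,117),.044),((584,149),.044),((492,136),.006)):print(atz(w1,f(*uv),z))
plan([(.52,.3285,.28,2.2,10),(.562,.3285,.1485,2.2,3)])
```

```text
[ 0.51566547 -0.15123255  0.044     ]
[ 0.535565   -0.26566809  0.044     ]
[ 0.52450317 -0.20936922  0.006     ]
from [0.4211 0.194  0.2771] 0.3465 q [ 0.36 -0.25  1.43 -0.    1.96  1.58] t 2.33 w 0.0848 F [ 0.8 -0.4  0. ]
[1.39, -0.93, -0.03, np.float64(-0.185)] [1.53, -0.66, -0.03, np.float64(-0.185)] [1.63, -0.36, -0.03, np.float64(-0.185)] [1.67, -0.06, -0.03, np.float64(-0.185)] [1.65, 0.25, -0.03, np.float64(-0.185)] [1.58, 0.55, -0.03, np.float64(-0.185)] [1.45, 0.83, -0.03, np.float64(-0.185)] [1.27, 1.08, -0.03, np.float64(-0.185)] [1.05, 1.3, -0.03, np.float64(-0.185)] [0.79, 1.47, -0.03, np.float64(-0.185)] -> [0.52  0.328 0.28 ] 2.2 shift mm 16.69692419771288
[-0.82, 1.13, 4.38, np.float64(-0.0)] [-0.82, 1.13, 4.38, np.float64(-0.0)] [-0.82, 1.13, 4.38, np.float64(-0.0)] -> [0.562 0.328 0.148] 2.2 shift mm 46.014792307595094
```

View pics/w2.png

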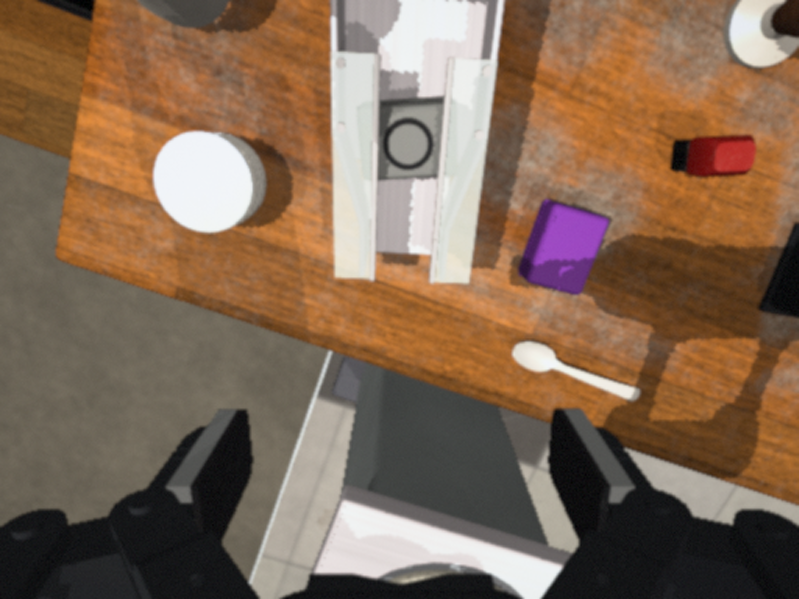

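```bash
cat > fit.py <<'E'
from h import *
import pickle
from scipy.optimize import least_squares
f=lambda u,v:np.array([(u+.5)/1.5625-.5,(v+.5)/1.5625-.5])
w2=pickle.load(open('w2.pkl','rb'))
L=np.array([[-.11,.05,.053],[-.11,-.05,.053],[.04,.05,.053],[.04,-.05,.053]])
U=np.array([f(334,279),f(469,284),f(333,52),f(494,60)])
def chute(p,z=.045):return (R.from_euler('z',p[2])*R.from_euler('y',-.21)).as_matrix(),np.array([p[0],p[1],z])
g=lambda p:(proj(w2,L@chute(p)[0].T+chute(p)[1])-U).ravel()
s=least_squares(g,[.52,.226,.3]);CH=s.x;M,t=chute(CH)
if __name__=='__main__':
    print(CH,s.fun.round(1));print('ball',M@[.095,.085,.099]+t)
    # ring on plane local z=.038
    o=-R.from_rotvec(w2['rvec']).as_matrix().T@w2['tvec']
    for uv in((408,144),(380,103),(443,98)):
        d=atz(w2,f(*uv),0)-o;ol=M.T@(o-t);dl=M.T@d;print('loc',(ol+dl*(.038-ol[2])/dl[2]).round(4))
    for l in([-.085,0,.012],[.075,0,.019]):print(l,M@l+t)
    plan([(.52,.3285,.28,2.2,10),(.562,.3285,.1485,2.2,3)][:0])
E
python3 fit.py
```

```text
[0.5171114  0.22547654 0.30158343] [-0.3  0.5  0.5  1.2 -2.9 -0.7  2.7 -0.3]
ball [0.56087706 0.32810841 0.16162875]
loc [-0.0141  0.0004  0.038 ]
loc [0.0106 0.0197 0.038 ]
loc [ 0.0154 -0.0204  0.038 ]
[-0.085, 0, 0.012] [0.43534215 0.20004041 0.03901728]
[0.075, 0, 0.019] [0.58337116 0.2460881  0.07921708]
from [0.4211 0.194  0.2771] 0.3465 q [ 0.36 -0.25  1.43 -0.    1.96  1.58] t 2.33 w 0.0848 F [ 0.8 -0.4  0. ]
```

Request:
servo_tool --pt "8.5 1.4 -0.9 0 -0.185" --pt "8.5 1.5 -0.7 0 -0.185" --pt "8.5 1.6 -0.4 0 -0.185" --pt "8.5 1.7 -0.1 0 -0.185" --pt "8.5 1.7 0.3 0 -0.185" --pt "8.5 1.6 0.6 0 -0.185" --pt "8.5 1.4 0.8 0 -0.185" --pt "8.5 1.3 1.1 0 -0.185" --pt "8.5 1.0 1.3 0 -0.185" --pt "8.5 0.8 1.5 0 -0.185"

```text
t: 3.58
tcp_pos: [0.5224, 0.3262, 0.2775]
orientation: [1.428, 2.798, -0.001]
wrist_force: [0.4, -0.0, 0.4]
gripper_width: 0.085
finger_force: 0.0
```

Run:
```python
from fit import *
b=M@[.095,.085,.099]+t
plan([(b[0],b[1],.24,2.2,2),(b[0],b[1],b[2]-.013,2.2,3)])
```

```text
from [0.5224 0.3262 0.2775] 2.1975 q [ 0.5   0.16  1.03 -0.    1.95 -0.12] t 3.58 w 0.085 F [ 0.4 -0.   0.4]
[-1.05, 1.62, 1.87, np.float64(-0.001)] [-1.05, 1.62, 1.87, np.float64(-0.001)] -> [0.561 0.328 0.24 ] 2.2 shift mm 26.88017209375426
[0.0, 0.0, 3.05, np.float64(-0.0)] [0.0, 0.0, 3.05, np.float64(-0.0)] [0.0, 0.0, 3.05, np.float64(-0.0)] -> [0.561 0.328 0.149] 2.2 shift mm 30.457082985643286
```

Request:
servo_tool --pt "8.5 -1.1 1.6 1.9 0" --pt "8.5 -1.1 1.6 1.9 0" --pt "8.5 0 0 3.0 0" --pt "8.5 0 0 3.0 0" --pt "8.5 0 0 3.0 0" --pt "4.5 0 0 0 0" --pt "4.0 0 0 0 0" --pt "4.0 0 0 0 0" --pt "4.0 0 0 0 0"

```text
t: 4.7
tcp_pos: [0.5605, 0.3294, 0.1511]
orientation: [1.432, 2.794, 0.003]
wrist_force: [0.1, -1.3, 1.3]
gripper_width: 0.04
finger_force: 0.4
```

Run:
```python
from h import *
save('side','s3',crop=(240,220,340,320),s=4)
a=cv2.imread('pics/s3.png');w=r.capture('wrist')[:,:,::-1]
w=cv2.resize(w,(400,300));b=np.zeros((400,400,3),np.uint8);b[:300]=w
cv2.imwrite('pics/c3.png',np.hstack([a,b]))
```

```text
(no output)
```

View pics/c3.png

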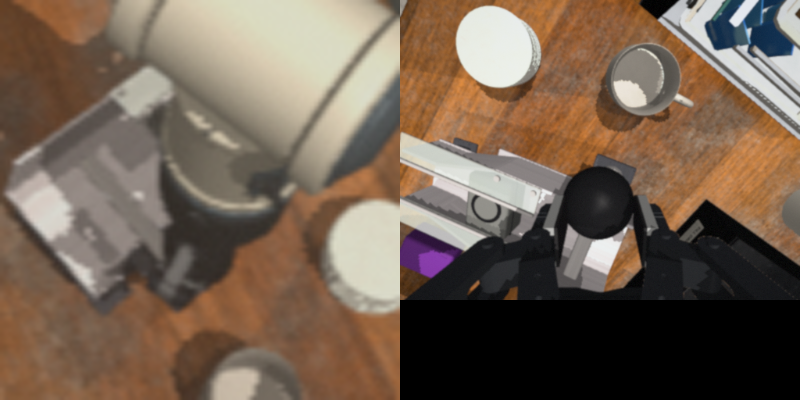

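Run:
```python
from h import *
p,Mt,y,s=cur();c=r.camera_model('wrist')
Rc=R.from_rotvec(c['rvec']).as_matrix();o=-Rc.T@c['tvec']
for z in(.155,.1616,.168):
    b=atz(c,(255.8,259.5),z);print(b,'dist',np.linalg.norm(b-o),'tool',(Mt.T@(b-p)).round(4))
print(p,s['gripper_width'],s['finger_force'])
```

```text
[0.56410589 0.32478921 0.155     ] dist 0.1835558607563822 tool [-0.0061  0.0005 -0.0043]
[0.5620334  0.32766301 0.1616    ] dist 0.1760649391459253 tool [-0.0025  0.0005 -0.0109]
[0.56002372 0.33044972 0.168     ] dist 0.16880101516002768 tool [ 0.0009  0.0005 -0.0173]
[0.56019228 0.32942994 0.15065355] 0.03972893082881737 0.7752470299601555
```

Request:
servo_tool --pt "3.5 0 0 0 0" --pt "3.0 0 0 0 0"

```text
t: 5.05
tcp_pos: [0.5598, 0.3291, 0.1544]
orientation: [1.431, 2.794, 0.004]
wrist_force: [-6.5, -4.4, 15.6]
gripper_width: 0.0302
finger_force: 10.6
```

Request:
servo_tool --pt "6.5 0 0 0 0" --pt "6.5 0 0 0 0" --pt "6.5 0 0 1.4 0" --pt "4.5 0 0 0 0" --pt "4.0 0 0 0 0" --pt "4.0 0 0 0 0"

```text
t: 5.8
tcp_pos: [0.5589, 0.3289, 0.1332]
orientation: [-1.431, -2.794, 0.005]
wrist_force: [-1.4, -1.0, -8.6]
gripper_width: 0.0447
finger_force: 62.8
```

Request:
servo_tool --pt "5.5 0 0 0 0" --pt "5.5 0 0 -0.6 0" --pt "4.0 0 0 0 0" --pt "4.0 0 0 0 0" --pt "4.0 0 0 0 0"

```text
t: 6.42
tcp_pos: [0.5594, 0.3288, 0.1453]
orientation: [1.432, 2.795, 0.001]
wrist_force: [-7.3, -4.3, 8.7]
gripper_width: 0.0406
finger_force: 27.9
```

Request:
servo_tool --pt "5.5 0 0 0 0" --pt "5.5 0 -0.1 0.4 0" --pt "4.2 0 0 0 0" --pt "4.2 0 0 0 0" --pt "4.2 0 0 0 0"

```text
t: 7.05
tcp_pos: [0.5591, 0.3288, 0.1379]
orientation: [1.432, 2.796, 0.001]
wrist_force: [-1.1, -1.0, 3.6]
gripper_width: 0.044
finger_force: 60.5
```

Request:
servo_tool --pt "4.0 0 0 0 0.175" --pt "4.0 0 0 0 0.175" --pt "4.0 0 0 0 0.175" --pt "4.0 0 0 0 0.175" --pt "4.0 0 0 0 0.175" --pt "4.0 0 0 0 0.175" --pt "4.0 0 0 0 0.175" --pt "4.0 0 0 0 0.175" --pt "4.0 0 0 0 0.13" --pt "4.0 0 0 0 0"

```text
t: 8.3
tcp_pos: [0.5617, 0.3264, 0.1406]
orientation: [2.969, 1.017, 0.009]
wrist_force: [3.4, -9.8, 10.9]
gripper_width: 0.0423
finger_force: 59.1
```

Request:
servo_tool --pt "6.5 0 0 0 0" --pt "8.0 0 0 0 0" --pt "8.0 0 0 -4 0" --pt "8.0 0 0 -5 0"

```text
t: 8.8
tcp_pos: [0.558, 0.3288, 0.2256]
orientation: [2.969, 1.026, -0.008]
wrist_force: [2.3, -0.8, 0.4]
gripper_width: 0.0801
finger_force: 0.0
```

Run:
```python
from fit import *
a=M@[-.085,0,.11]+t;b=M@[-.085,0,.015+.008]+t
plan([(a[0],a[1],.19,.302,4),(a[0],a[1],a[2],.302,2),(b[0],b[1],b[2],.302,2)])
save('side','s4',crop=(240,220,340,320),s=4)
a=cv2.imread('pics/s4.png');w=r.capture('wrist')[:,:,::-1]
w=cv2.resize(w,(400,300));b=np.zeros((400,400,3),np.uint8);b[:300]=w
cv2.imwrite('pics/c4.png',np.hstack([a,b]))
```

```text
from [0.558  0.3288 0.2256] 0.6655 q [0.48 0.23 1.04 0.   1.87 1.39] t 8.8 w 0.0801 F [ 2.3 -0.8  0.4]
[-4.88, 0.46, 0.89, np.float64(0.091)] [-4.82, 0.9, 0.89, np.float64(0.091)] [-4.71, 1.33, 0.89, np.float64(0.091)] [-4.57, 1.75, 0.89, np.float64(0.091)] -> [0.416 0.194 0.19 ] 0.302 shift mm 49.79185620183755
[0.0, -0.0, 2.76, np.float64(-0.0)] [0.0, -0.0, 2.76, np.float64(-0.0)] -> [0.416 0.194 0.135] 0.302 shift mm 27.567845433631096
[0.91, 0.0, 4.25, np.float64(-0.0)] [0.91, 0.0, 4.25, np.float64(-0.0)] -> [0.433 0.199 0.05 ] 0.302 shift mm 43.5
```

View pics/c4.png

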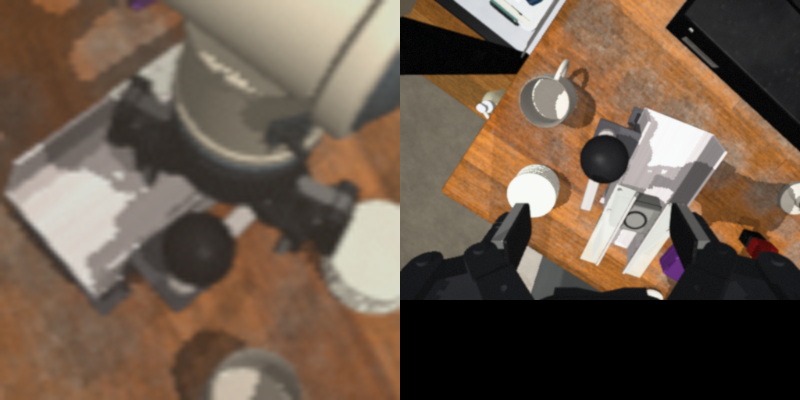

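Request:
servo_tool --pt "0 -4.9 0.5 0.9 0.091" --pt "0 -4.8 0.9 0.9 0.091" --pt "0 -4.7 1.3 0.9 0.091" --pt "0 -4.6 1.8 0.9 0.091" --pt "0 0 0 2.5 0" --pt "0 0 0 2.5 0" --pt "0 0 0 0 0"

```text
t: 9.78
tcp_pos: [0.4154, 0.1931, 0.1386]
orientation: [3.105, 0.471, -0.008]
wrist_force: [-0.4, -0.4, -0.5]
gripper_width: 0.0001
finger_force: 0.0
```

Run:
```python
from fit import *
p,Mt,y,s=cur();print('loc',(M.T@(p-t)).round(4))
b=M@[-.085,0,.015+.006]+t
plan([(b[0],b[1],b[2],.302,3)])
save('top','t5',crop=(150,150,250,250),s=4)
a=cv2.imread('pics/t5.png');w=r.capture('wrist')[:,:,::-1]
w=cv2.resize(w,(400,300));b=np.zeros((400,400,3),np.uint8);b[:300]=w
cv2.imwrite('pics/c5.png',np.hstack([a,b]))
```

```text
loc [-0.0849 -0.0007  0.1138]
from [0.4154 0.1931 0.1386] 0.3012 q [ 0.36 -0.29  1.71  0.    1.73  1.63] t 9.78 w 0.0001 F [-0.4 -0.4 -0.5]
[0.64, -0.02, 3.03, np.float64(-0.0)] [0.64, -0.02, 3.03, np.float64(-0.0)] [0.64, -0.02, 3.03, np.float64(-0.0)] -> [0.434 0.199 0.048] 0.302 shift mm 30.945134067301456
```

View pics/c5.png

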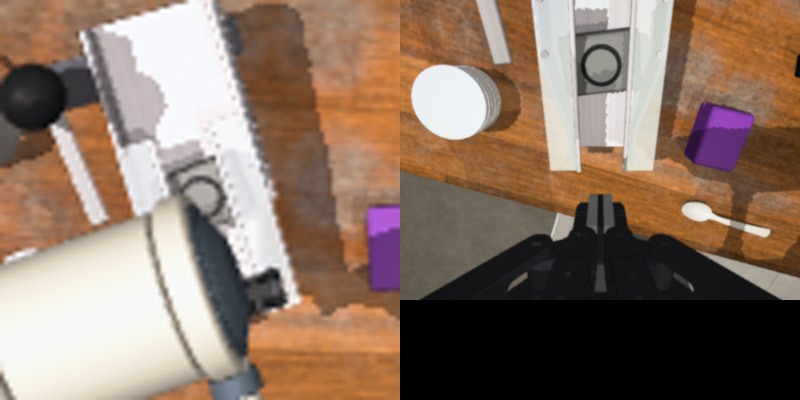

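Request:
servo_tool --pt "0 0.6 0 3.0 0" --pt "0 0.6 0 3.0 0" --pt "0 0.6 0 3.0 0" --pt "0 0 0 0 0"

```text
t: 10.38
tcp_pos: [0.4332, 0.1986, 0.05]
orientation: [3.105, 0.471, -0.006]
wrist_force: [0.7, -0.3, 0.5]
gripper_width: 0.0003
finger_force: 0.0
```

Run:
```python
from fit import *
p,Mt,y,s=cur();print('loc',(M.T@(p-t)).round(4))
b=M@[.041,0,.021]+t
plan([(b[0],b[1],b[2],.302,9)])
```

```text
loc [-0.0851 -0.0008  0.0233]
from [0.4332 0.1986 0.05  ] 0.301 q [ 0.36 -0.22  1.8   0.    1.56  1.63] t 10.38 w 0.0003 F [ 0.7 -0.3  0.5]
[1.38, -0.01, -0.27, np.float64(-0.0)] [1.38, -0.01, -0.27, np.float64(-0.0)] [1.38, -0.01, -0.27, np.float64(-0.0)] [1.38, -0.01, -0.27, np.float64(-0.0)] [1.38, -0.01, -0.27, np.float64(-0.0)] [1.38, -0.01, -0.27, np.float64(-0.0)] [1.38, -0.01, -0.27, np.float64(-0.0)] [1.38, -0.01, -0.27, np.float64(-0.0)] [1.38, -0.01, -0.27, np.float64(-0.0)] -> [0.551 0.236 0.074] 0.302 shift mm 14.01778396473156
```

Request:
servo_tool --pt "0 1.2 0 -0.25 0" --pt "0 1.2 0 -0.25 0" --pt "0 1.2 0 -0.25 0" --pt "0 1.2 0 -0.25 0" --pt "0 1.2 0 -0.25 0" --pt "0 1.2 0 -0.25 0" --pt "0 1.2 0 -0.25 0" --pt "0 1.2 0 -0.25 0"

```text
t: 11.38
tcp_pos: [0.5265, 0.2274, 0.0716]
orientation: [3.106, 0.471, -0.0]
wrist_force: [-0.4, 0.1, -0.8]
gripper_width: 0.0004
finger_force: 0.0
```

Run:
```python
from fit import *
p,Mt,y,s=cur();print('loc',(M.T@(p-t)).round(4),s['wrist_force'])
b=M@[.041,0,.023]+t
plan([(b[0],b[1],b[2],.302,3)])
```

```text
loc [ 0.0149 -0.001   0.024 ] [-0.4048326   0.09163504 -0.76778558]
from [0.5265 0.2274 0.0716] 0.3008 q [0.35 0.04 1.53 0.   1.58 1.62] t 11.38 w 0.0004 F [-0.4  0.1 -0.8]
[0.86, -0.03, -0.15, np.float64(-0.0)] [0.86, -0.03, -0.15, np.float64(-0.0)] [0.86, -0.03, -0.15, np.float64(-0.0)] -> [0.551 0.236 0.076] 0.302 shift mm 8.712930184929055
```

Request:
servo_tool --pt "0 0.9 0 -0.18 0" --pt "0 0.9 0 -0.18 0" --pt "0 0.8 0 -0.17 0" --pt "0 0 0 0 0" --pt "0 -1.5 0 0.3 0" --pt "0 0 0 -5 0" --pt "0 0 0 -5 0" --pt "5 -3 0 -5 0" --pt "6.5 -5 0 -2 0" --pt "6.5 0 0 0 0"

```text
t: 12.62
tcp_pos: [0.4587, 0.2066, 0.2481]
orientation: [-3.105, -0.471, -0.011]
wrist_force: [0.9, 0.1, -0.0]
gripper_width: 0.0547
finger_force: 0.0
```

Run:
```python
from fit import *
import pickle
c=r.camera_model('wrist');save('wrist','w6',s=1.56);pickle.dump(c,open('w6.pkl','wb'))
plan([])
```

```text
from [0.4594 0.2067 0.2459] 0.3011 q [ 0.36 -0.16  1.41  0.    1.89  1.62] t 12.68 w 0.0616 F [ 0.9 -0.1 -0.3]
```

View pics/w6.png

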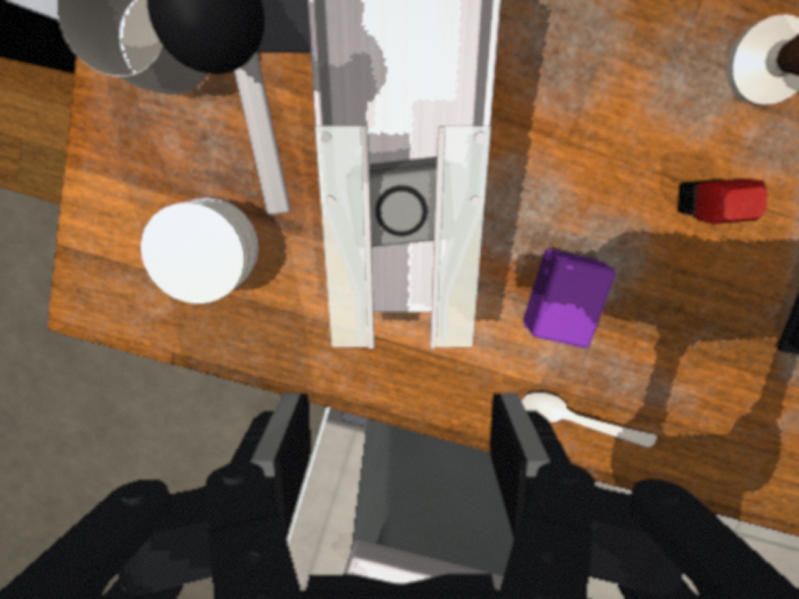

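Run:
```python
from fit import *
a=M@[-.085,0,.095]+t;b=M@[-.085,0,.005]+t
plan([(a[0],a[1],a[2],.302,4),(b[0],b[1],b[2],.302,4)])
```

```text
from [0.4594 0.2067 0.2459] 0.3011 q [ 0.36 -0.16  1.41  0.    1.89  1.62] t 12.68 w 0.0616 F [ 0.9 -0.1 -0.3]
[-1.06, -0.02, 3.14, np.float64(-0.0)] [-1.06, -0.02, 3.14, np.float64(-0.0)] [-1.06, -0.02, 3.14, np.float64(-0.0)] [-1.06, -0.02, 3.14, np.float64(-0.0)] -> [0.419 0.195 0.12 ] 0.302 shift mm 33.15302718211835
[0.47, 0.0, 2.2, np.float64(-0.0)] [0.47, 0.0, 2.2, np.float64(-0.0)] [0.47, 0.0, 2.2, np.float64(-0.0)] [0.47, 0.0, 2.2, np.float64(-0.0)] -> [0.437 0.2   0.032] 0.302 shift mm 22.499999999999996
```

Request:
servo_tool --pt "0 -1.4 0 2.5 0" --pt "0 -1.4 0 2.5 0" --pt "0 -1.4 0 2.5 0" --pt "0 0 0 2.5 0" --pt "0 0 0 2.5 0" --pt "0 0.5 0 2.4 0" --pt "0 0.7 0 2.4 0" --pt "0 0.7 0 2.4 0" --pt "0 0.4 0 1.2 0" --pt "0 0 0 0 0"

```text
t: 13.92
tcp_pos: [0.441, 0.2008, 0.0331]
orientation: [3.105, 0.47, -0.005]
wrist_force: [0.2, -0.2, 0.3]
gripper_width: 0.0001
finger_force: 0.0
```

Request:
servo_tool --pt "0 0 0 0.7 0" --pt "0 0 0 0.3 0" --pt "0 0 0 0 0"

```text
t: 14.3
tcp_pos: [0.4417, 0.2011, 0.0249]
orientation: [-3.106, -0.471, -0.0]
wrist_force: [-1.1, 0.1, 0.2]
gripper_width: -0.0001
finger_force: 0.0
```

Request:
servo_tool --pt "0 0 0 0.3 0" --pt "0 0 0 0.2 0" --pt "0 0 0 0 0"

```text
t: 14.68
tcp_pos: [0.4416, 0.201, 0.0196]
orientation: [3.106, 0.471, -0.001]
wrist_force: [0.6, 0.2, 0.1]
gripper_width: -0.0
finger_force: 0.0
```

Request:
servo_tool --pt "0 1.2 0 -0.25 0" --pt "0 1.2 0 -0.26 0" --pt "0 1.2 0 -0.25 0" --pt "0 1.2 0 -0.26 0"

```text
t: 15.18
tcp_pos: [0.4882, 0.2156, 0.0301]
orientation: [3.106, 0.471, -0.001]
wrist_force: [-4.2, -1.1, 2.6]
gripper_width: -0.0002
finger_force: 1.5
```

Request:
servo_tool --pt "0 1.2 0 -0.25 0" --pt "0 1.2 0 -0.26 0" --pt "0 1.2 0 -0.25 0"

```text
t: 15.55
tcp_pos: [0.5228, 0.2262, 0.0377]
orientation: [3.106, 0.471, -0.0]
wrist_force: [-2.5, -1.1, 1.9]
gripper_width: -0.0001
finger_force: 1.5
```

Request:
servo_tool --pt "0 1.1 0 -0.23 0" --pt "0 1.1 0 -0.24 0" --pt "0 1.1 0 -0.23 0" --pt "0 0 0 0 0"

```text
t: 16.05
tcp_pos: [0.5546, 0.2361, 0.0448]
orientation: [-3.106, -0.471, -0.002]
wrist_force: [-0.5, -0.1, 0.2]
gripper_width: 0.0003
finger_force: 0.0
```

Request:
servo_tool --pt "0 -1.2 0 0.25 0" --pt "0 0 0 -6 0" --pt "0 0 0 -6 0" --pt "5 -3 0 -5 0" --pt "6.5 -5 0 -2 0" --pt "6.5 0 0 0 0"

```text
t: 16.8
tcp_pos: [0.4639, 0.2082, 0.236]
orientation: [-3.105, -0.471, -0.011]
wrist_force: [0.9, -0.4, 0.3]
gripper_width: 0.0545
finger_force: 0.0
```

Run:
```python
from fit import *
import pickle
c=r.camera_model('wrist');save('wrist','w7',s=1.56);pickle.dump(c,open('w7.pkl','wb'))
im=np.load('pics/w7.npy');pred=proj(c,[M@[.075,0,.038]+t])[0];print(pred)
cv2.imwrite('pics/w7c.png',cv2.resize(im[0:200,130:397],None,fx=3,fy=3,interpolation=cv2.INTER_CUBIC))
plan([])
```

```text
[257.20354778  40.07988627]
from [0.4647 0.2084 0.2339] 0.3011 q [ 0.35 -0.15  1.42 -0.    1.87  1.62] t 16.85 w 0.0616 F [ 0.6  0.4 -0.3]
```

View pics/w7c.png

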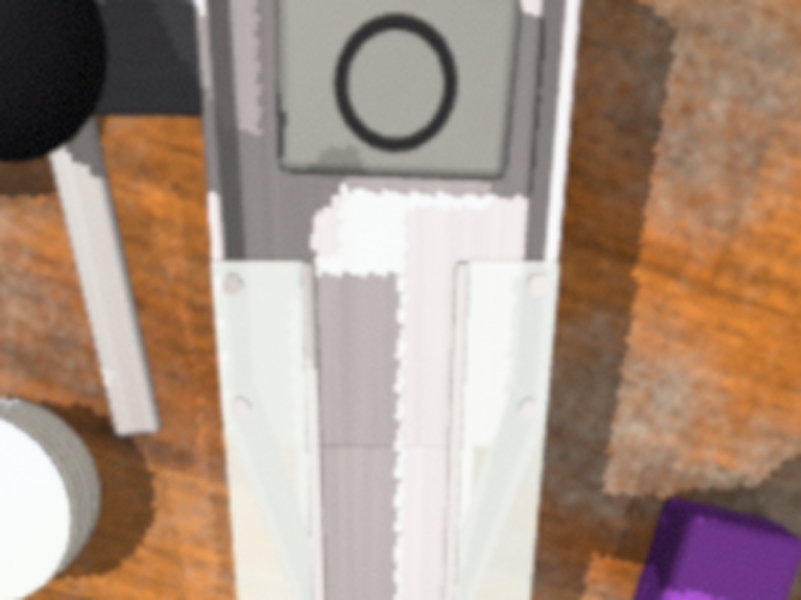

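Run:
```python
from fit import *
import pickle
c=pickle.load(open('w7.pkl','rb'))
o=-R.from_rotvec(c['rvec']).as_matrix().T@c['tvec']
def loc(uv,z):
    uv=(130+(uv[0]+.5)/3-.5,(uv[1]+.5)/3-.5)
    d=atz(c,uv,0)-o;ol=M.T@(o-t);dl=M.T@d;return (ol+dl*(z-ol[2])/dl[2]).round(4)
print('ring',loc((396,83),.038),'lowedge',loc((283,168),.038),loc((505,176),.038),'cover edge',loc((215,262),.053),loc((555,262),.053),'slot',loc((317,270),.053),loc((460,270),.053))
q=loc((396,83),.038);C=M@np.array([q[0],q[1],.019])+t;print(C)
Y=CH[2]+np.pi/2
plan([(C[0],C[1],.22,Y,9),(C[0],C[1],.085,Y,3),(C[0],C[1],C[2]-.005-.024,Y,1)])
```

```text
ring [ 0.0844 -0.0037  0.038 ] lowedge [0.063  0.0283 0.038 ] [ 0.0609 -0.0349  0.038 ] cover edge [0.0402 0.0473 0.053 ] [ 0.0401 -0.0486  0.053 ] slot [0.038  0.0186 0.053 ] [ 0.0379 -0.0219  0.053 ]
[0.59324874 0.24528585 0.0811766 ]
from [0.4647 0.2084 0.2339] 0.3011 q [ 0.35 -0.15  1.42 -0.    1.87  1.62] t 16.85 w 0.0616 F [ 0.6  0.4 -0.3]
[1.49, 0.03, 0.15, np.float64(-0.175)] [1.46, 0.29, 0.15, np.float64(-0.175)] [1.39, 0.54, 0.15, np.float64(-0.175)] [1.27, 0.77, 0.15, np.float64(-0.175)] [1.12, 0.98, 0.15, np.float64(-0.175)] [0.93, 1.16, 0.15, np.float64(-0.175)] [0.71, 1.3, 0.15, np.float64(-0.175)] [0.48, 1.41, 0.15, np.float64(-0.175)] [0.23, 1.47, 0.15, np.float64(-0.175)] -> [0.593 0.245 0.22 ] 1.872 shift mm 14.940878609121828
[-0.0, -0.0, 4.5, np.float64(-0.0)] [-0.0, -0.0, 4.5, np.float64(-0.0)] [-0.0, -0.0, 4.5, np.float64(-0.0)] -> [0.593 0.245 0.085] 1.872 shift mm 45.00000000000004
[0.0, 0.0, 3.28, np.float64(-0.0)] -> [0.593 0.245 0.052] 1.872 shift mm 32.823397073230375
```

Request:
servo_tool --pt "6.8 1.5 0 0.1 -0.175" --pt "6.8 1.5 0.3 0.1 -0.175" --pt "6.8 1.4 0.5 0.1 -0.175" --pt "6.8 1.3 0.8 0.1 -0.175" --pt "6.8 1.1 1.0 0.1 -0.175" --pt "6.8 0.9 1.2 0.1 -0.175" --pt "6.8 0.7 1.3 0.1 -0.175" --pt "6.8 0.5 1.4 0.1 -0.175" --pt "6.8 0.2 1.5 0.1 -0.175" --pt "6.8 0 0 0 0"

```text
t: 18.1
tcp_pos: [0.5957, 0.2455, 0.22]
orientation: [-1.859, -2.53, 0.005]
wrist_force: [-0.1, -1.1, 0.1]
gripper_width: 0.068
finger_force: 0.0
```

Run:
```python
from fit import *
C=[.5935,.2453]
plan([(C[0],C[1],.10,1.872,3),(C[0],C[1],.058,1.872,2)])
```

```text
from [0.5957 0.2455 0.22  ] 1.8739 q [ 0.34  0.22  1.07 -0.    1.86  0.04] t 18.1 w 0.068 F [-0.1 -1.1  0.1]
[0.01, -0.07, 4.0, np.float64(0.001)] [0.01, -0.07, 4.0, np.float64(0.001)] [0.01, -0.07, 4.0, np.float64(0.001)] -> [0.594 0.245 0.1  ] 1.872 shift mm 40.00766267029455
[0.0, -0.0, 2.1, np.float64(0.0)] [0.0, -0.0, 2.1, np.float64(0.0)] -> [0.594 0.245 0.058] 1.872 shift mm 21.0
```

Request:
servo_tool --pt "6.8 0 -0.1 4.0 0" --pt "6.8 0 -0.1 4.0 0" --pt "6.8 0 0 4.0 0" --pt "6.8 0 0 2.0 0" --pt "6.8 0 0 1.5 0" --pt "6.8 0 0 0 0"

```text
t: 18.85
tcp_pos: [0.5933, 0.2449, 0.0676]
orientation: [-1.859, -2.532, 0.001]
wrist_force: [0.3, 0.3, 0.8]
gripper_width: 0.0678
finger_force: 0.0
```

Request:
servo_tool --pt "6.8 0 0 0.4 0" --pt "6.8 0 0 0.4 0" --pt "6.8 0 0 0 0"

```text
t: 19.23
tcp_pos: [0.5936, 0.2451, 0.0603]
orientation: [1.858, 2.533, 0.0]
wrist_force: [0.2, 0.6, 0.8]
gripper_width: 0.0684
finger_force: 0.0
```

Request:
servo_tool --pt "6.8 0 0 0.4 0" --pt "6.8 0 0 0.3 0" --pt "6.8 0 0 0 0"

```text
t: 19.6
tcp_pos: [0.5933, 0.245, 0.0525]
orientation: [-1.858, -2.533, 0.001]
wrist_force: [-0.6, 0.6, 0.4]
gripper_width: 0.0681
finger_force: 0.0
```

Request:
servo_tool --pt "5.2 0 0 0 0" --pt "4.2 0 0 0 0" --pt "4.2 0 0 0 0" --pt "4.2 0 0 0 0"

```text
t: 20.1
tcp_pos: [0.5936, 0.2451, 0.0541]
orientation: [1.858, 2.533, 0.001]
wrist_force: [-4.1, -1.6, 6.0]
gripper_width: 0.0491
finger_force: 61.3
```

Request:
servo_tool --pt "4.2 0 0 -1 0" --pt "4.2 0 0 -2 0" --pt "4.2 0 0 -3 0" --pt "4.2 0 0 -4 0" --pt "4.2 0 0 -4 0" --pt "4.2 0 0 0 0"

```text
t: 20.85
tcp_pos: [0.5954, 0.2457, 0.1997]
orientation: [1.855, 2.529, 0.013]
wrist_force: [0.2, 1.1, -0.5]
gripper_width: 0.049
finger_force: 60.2
```

Run:
```python
from fit import *
T=r.camera_model('top')
for n,uv in dict(stamp=(428,279),purple=(389,331),spoonL=(392,380),spoonR=(456,384),tamper=(431,235),edge=(450,410)).items():print(n,atz(T,f(*uv),.0).round(3))
plan([])
```

```text
stamp [ 0.571 -0.002  0.   ]
purple [0.462 0.075 0.   ]
spoonL [0.363 0.066 0.   ]
spoonR [ 0.359 -0.063  0.   ]
tamper [ 0.662 -0.006  0.   ]
edge [ 0.306 -0.052  0.   ]
from [0.5954 0.2457 0.1997] 1.8758 q [0.34 0.2  1.12 0.   1.81 0.03] t 20.85 w 0.049 F [ 0.2  1.1 -0.5]
```

Run:
```python
from fit import *
plan([(.46,-.04,.18,.169,10),(.46,-.04,.03,.169,4)])
```

```text
from [0.5954 0.2457 0.1997] 1.8758 q [0.34 0.2  1.12 0.   1.81 0.03] t 20.85 w 0.049 F [ 0.2  1.1 -0.5]
[-2.32, -2.15, 0.2, np.float64(0.171)] [-2.65, -1.72, 0.2, np.float64(0.171)] [-2.9, -1.25, 0.2, np.float64(0.171)] [-3.07, -0.74, 0.2, np.float64(0.171)] [-3.15, -0.2, 0.2, np.float64(0.171)] [-3.14, 0.33, 0.2, np.float64(0.171)] [-3.04, 0.86, 0.2, np.float64(0.171)] [-2.85, 1.37, 0.2, np.float64(0.171)] [-2.58, 1.83, 0.2, np.float64(0.171)] [-2.23, 2.24, 0.2, np.float64(0.171)] -> [ 0.46 -0.04  0.18] 0.169 shift mm 31.67527473257572
[-0.0, 0.0, 3.75, np.float64(0.0)] [-0.0, 0.0, 3.75, np.float64(0.0)] [-0.0, 0.0, 3.75, np.float64(0.0)] [-0.0, 0.0, 3.75, np.float64(0.0)] -> [ 0.46 -0.04  0.03] 0.169 shift mm 37.49999999999997
```

Request:
servo_tool --pt "4.2 -2.3 -2.2 0.2 0.171" --pt "4.2 -2.7 -1.7 0.2 0.171" --pt "4.2 -2.9 -1.2 0.2 0.171" --pt "4.2 -3.1 -0.7 0.2 0.171" --pt "4.2 -3.2 -0.2 0.2 0.171" --pt "4.2 -3.1 0.3 0.2 0.171" --pt "4.2 -3.0 0.9 0.2 0.171" --pt "4.2 -2.9 1.4 0.2 0.171" --pt "4.2 -2.6 1.8 0.2 0.171" --pt "4.2 -2.2 2.2 0.2 0.171"

```text
t: 22.1
tcp_pos: [0.4575, -0.0417, 0.1723]
orientation: [-3.131, -0.251, 0.001]
wrist_force: [1.3, -0.2, -2.0]
gripper_width: 0.0492
finger_force: 60.3
```

Request:
servo_tool --pt "4.2 0 0 4 0" --pt "4.2 0 0 4 0" --pt "4.2 0 0 4 0" --pt "4.2 0 0 3 0" --pt "4.2 0 0 1.5 0" --pt "4.2 0 0 0.5 0" --pt "4.2 0 0 0 0"

```text
t: 22.98
tcp_pos: [0.4588, -0.041, 0.0039]
orientation: [3.131, 0.26, 0.002]
wrist_force: [-0.5, 0.6, -1.5]
gripper_width: 0.0489
finger_force: 60.3
```

Request:
servo_tool --pt "4.2 0 0 0.3 0" --pt "4.2 0 0 0.3 0" --pt "4.2 0 0 0 0"

```text
t: 23.35
tcp_pos: [0.4583, -0.0409, -0.0029]
orientation: [-3.131, -0.26, 0.0]
wrist_force: [0.4, -0.0, -1.6]
gripper_width: 0.0491
finger_force: 60.3
```

Request:
servo_tool --pt "4.2 0 0 0.2 0" --pt "4.2 0 0 0.2 0" --pt "4.2 0 0 0 0"

```text
t: 23.72
tcp_pos: [0.4589, -0.041, -0.0044]
orientation: [3.13, 0.26, 0.002]
wrist_force: [-6.2, 0.4, 12.1]
gripper_width: 0.0493
finger_force: 60.7
```

Request:
servo_tool --pt "5.5 0 0 -0.1 0" --pt "7.5 0 0 0 0" --pt "7.5 0 0 0 0" --pt "8.0 0 0 -4 0" --pt "8.4 0 0 -6 0" --pt "8.4 -3 0 -6 0" --pt "8.4 -3 0 -5 0" --pt "8.4 0 0 0 0"

```text
t: 24.72
tcp_pos: [0.4019, -0.0511, 0.2055]
orientation: [3.128, 0.259, 0.015]
wrist_force: [-0.7, -0.2, -0.3]
gripper_width: 0.0842
finger_force: 0.0
```

Run:
```python
from fit import *
import pickle
c=r.camera_model('wrist');save('wrist','w8');pickle.dump(c,open('w8.pkl','wb'))
im=np.load('pics/w8.npy');plan([])
pr=proj(c,[[.4587,-.041,.038]])[0];print('pred',pr)
x0,y0=int(pr[0])-90,max(0,int(pr[1])-90);s=im[y0:y0+180,x0:x0+180].astype(int)
sat=s.max(2)-s.min(2);m=((sat<22)&(s.max(2)>90)).astype(np.uint8)
m=cv2.morphologyEx(m,cv2.MORPH_CLOSE,np.ones((9,9),np.uint8))
n,l,st,ce=cv2.connectedComponentsWithStats(m)
for i in range(1,n):
    if st[i,4]>400:
        q,_=cv2.findContours((l==i).astype(np.uint8),0,2);R_=cv2.minAreaRect(max(q,key=len));b=cv2.boxPoints(R_)+[x0,y0]
        print(st[i],np.array([atz(c,v,.038) for v in b]).round(4).tolist(), atz(c,b.mean(0),.038))
```

```text
from [ 0.4017 -0.0508  0.2024] 0.1653 q [-0.21 -0.45  1.71  0.    1.87  1.2 ] t 24.77 w 0.084 F [-0.7 -0.  -1.2]
pred [256.5678465 116.5216499]
[  70   56   49   68 3165] [[0.4869, -0.0166, 0.038], [0.4943, -0.0614, 0.038], [0.4319, -0.0734, 0.038], [0.4241, -0.0258, 0.038]] [ 0.46020202 -0.0441425   0.038     ]
[  0 150  97  30 974] [[0.3624, 0.0435, 0.038], [0.385, 0.0411, 0.038], [0.3807, -0.0618, 0.038], [0.3576, -0.0614, 0.038]] [ 0.371564   -0.00913135  0.038     ]
```

```bash
cat > pg.py <<'E'
from h import *
def pager(im,c,guess,half=90):
    pr=proj(c,[guess])[0];x0,y0=max(0,int(pr[0])-half),max(0,int(pr[1])-half);s=im[y0:y0+2*half,x0:x0+2*half].astype(int)
    m=((s.max(2)-s.min(2)<22)&(s.max(2)>90)).astype(np.uint8)
    m=cv2.morphologyEx(m,cv2.MORPH_CLOSE,np.ones((9,9),np.uint8))
    l=cv2.connectedComponents(m)[1];i=l[int(pr[1])-y0,int(pr[0])-x0]
    q,_=cv2.findContours((l==i).astype(np.uint8),0,2);b=cv2.boxPoints(cv2.minAreaRect(max(q,key=len)))+[x0,y0]
    W=np.array([atz(c,v,guess[2])[:2] for v in b]);e=W[1:]-W[:-1]
    return W.mean(0),np.linalg.norm(e,axis=1),np.mod(np.arctan2(e[:,1],e[:,0]),np.pi/2),int((l==i).sum())
E
python3 - <<'E'
from h import *
plan([(.465,-.125,.2,1.74,9)])
E
```

```text
from [ 0.4017 -0.0508  0.2024] 0.1653 q [-0.21 -0.45  1.71  0.    1.87  1.2 ] t 24.77 w 0.084 F [-0.7 -0.  -1.2]
[0.56, 0.93, 0.03, np.float64(-0.175)] [0.39, 1.01, 0.03, np.float64(-0.175)] [0.21, 1.06, 0.03, np.float64(-0.175)] [0.02, 1.08, 0.03, np.float64(-0.175)] [-0.17, 1.07, 0.03, np.float64(-0.175)] [-0.36, 1.02, 0.03, np.float64(-0.175)] [-0.53, 0.95, 0.03, np.float64(-0.175)] [-0.68, 0.84, 0.03, np.float64(-0.175)] [-0.82, 0.71, 0.03, np.float64(-0.175)] -> [ 0.465 -0.125  0.2  ] 1.74 shift mm 10.83852942563203
```

Request:
servo_tool --pt "8.5 0.6 0.9 0 -0.175" --pt "8.5 0.4 1.0 0 -0.175" --pt "8.5 0.2 1.1 0 -0.175" --pt "8.5 0 1.1 0 -0.175" --pt "8.5 -0.2 1.1 0 -0.175" --pt "8.5 -0.4 1.0 0 -0.175" --pt "8.5 -0.5 1.0 0 -0.175" --pt "8.5 -0.7 0.8 0 -0.175" --pt "8.5 -0.8 0.7 0 -0.175" --pt "8.5 0 0 0 0"

```text
t: 26.02
tcp_pos: [0.4645, -0.1252, 0.1975]
orientation: [-2.025, -2.397, 0.002]
wrist_force: [-0.1, 0.6, -1.3]
gripper_width: 0.0849
finger_force: 0.0
```

Run:
```python
from pg import *
import pickle
y2=cur()[2];c2=r.camera_model('wrist');save('wrist','w9');pickle.dump(c2,open('w9.pkl','wb'))
c1=pickle.load(open('w8.pkl','rb'));g=[.459,-.042,.038]
a=pager(np.load('pics/w8.npy'),c1,g);b=pager(np.load('pics/w9.npy'),c2,g);print(a);print(b)
rot=lambda y:np.array([[np.cos(y),np.sin(y)],[np.sin(y),-np.cos(y)]])
A=np.block([[np.eye(2),rot(.1653)],[np.eye(2),rot(y2)]]);s=np.linalg.solve(A,np.r_[a[0],b[0]]);print('true',s[:2],'bias tool',s[2:])
print('dock corrected',np.array([.5256,-.2085])-rot(.3475)@s[2:])
plan([(s[0],s[1],.12,1.74,3)])
```

```text
(array([ 0.45928458, -0.04430374]), array([0.04546666, 0.06352326, 0.04821572]), array([0.16453488, 0.18949952, 0.16387523]), 3165)
(array([ 0.45907921, -0.04391431]), array([0.06272884, 0.04601497, 0.06565662]), array([0.16717295, 0.20778718, 0.16760954]), 3537)
true [ 0.45898773 -0.04421142] bias tool [0.00027761 0.00013991]
dock corrected [ 0.52529133 -0.208463  ]
from [ 0.4644 -0.1249  0.198 ] 1.7371 q [-0.33 -0.23  1.55  0.    1.82 -0.5 ] t 26.07 w 0.085 F [-0.2  0.3 -0.5]
[2.68, 0.27, 2.6, np.float64(-0.001)] [2.68, 0.27, 2.6, np.float64(-0.001)] [2.68, 0.27, 2.6, np.float64(-0.001)] -> [ 0.459 -0.044  0.12 ] 1.74 shift mm 37.45149400047994
```

Request:
servo_tool --pt "8.5 2.7 0.25 2.6 0" --pt "8.5 2.7 0.25 2.6 0" --pt "8.5 2.7 0.3 2.6 0" --pt "8.5 0 0 4 0" --pt "8.5 0 0 4 0" --pt "8.5 0 0 3.5 0" --pt "8.5 0 0 1.0 0" --pt "8.5 0 0 0 0"

```text
t: 27.08
tcp_pos: [0.4585, -0.0438, -0.0032]
orientation: [-2.026, -2.4, 0.001]
wrist_force: [-0.5, 0.6, -0.0]
gripper_width: 0.0848
finger_force: 0.0
```

Request:
servo_tool --pt "7.2 0 0 0.4 0" --pt "6.0 0 0 0 0" --pt "5.8 0 0 0 0" --pt "5.8 0 0 0 0"

```text
t: 27.58
tcp_pos: [0.4601, -0.0442, -0.0054]
orientation: [2.024, 2.4, 0.002]
wrist_force: [0.3, 0.1, 5.9]
gripper_width: 0.0648
finger_force: 69.2
```

Request:
servo_tool --pt "5.8 0 0 -2 0" --pt "5.8 0 0 -4 0" --pt "5.8 0 0 -5 0" --pt "5.8 0 0 -5 0" --pt "5.8 0 0 0 0"

```text
t: 28.2
tcp_pos: [0.4609, -0.0444, 0.158]
orientation: [2.02, 2.396, 0.007]
wrist_force: [0.4, 1.0, -1.6]
gripper_width: 0.0644
finger_force: 68.5
```

Run:
```python
from pg import *
import pickle
w1=pickle.load(open('w1.pkl','rb'));im=np.load('pics/w1.npy')
for g in([.5157,-.1512,.044],[.5356,-.2657,.044]):print(pager(im,w1,g,45))
plan([(.539,-.285,.16,1.742,6)])
```

```text
(array([ 0.51269996, -0.15465608]), array([0.0757037 , 0.05071529, 0.07619417]), array([0.1641286 , 0.20108026, 0.21010107]), 3316)
(array([ 0.53471496, -0.2653277 ]), array([0.06643676, 0.0489606 , 0.06735372]), array([0.15513812, 0.11042075, 0.19851084]), 2954)
from [ 0.4609 -0.0444  0.158 ] 1.7406 q [-0.17 -0.29  1.68  0.    1.75 -0.34] t 28.2 w 0.0644 F [ 0.4  1.  -1.6]
[-4.17, 0.6, -0.03, np.float64(-0.0)] [-4.17, 0.6, -0.03, np.float64(-0.0)] [-4.17, 0.6, -0.03, np.float64(-0.0)] [-4.17, 0.6, -0.03, np.float64(-0.0)] [-4.17, 0.6, -0.03, np.float64(-0.0)] [-4.17, 0.6, -0.03, np.float64(-0.0)] -> [ 0.539 -0.285  0.16 ] 1.742 shift mm 42.16322290494823
```

Request:
servo_tool --pt "5.8 -4.2 0.6 0 0" --pt "5.8 -4.2 0.6 0 0" --pt "5.8 -4.2 0.6 0 0" --pt "5.8 -4.2 0.6 0 0" --pt "5.8 -4.2 0.6 0 0" --pt "5.8 -4.0 0.6 0 0" --pt "5.8 0 0 0 0"

```text
t: 29.08
tcp_pos: [0.5358, -0.2863, 0.1496]
orientation: [-2.026, -2.395, 0.002]
wrist_force: [0.2, 0.1, -1.6]
gripper_width: 0.0646
finger_force: 68.3
```

```bash
cat > ring.py <<'E'
from pg import *
import pickle
def ring(im,c,g,px=.0):
    pr=proj(c,[g])[0];rad=np.linalg.norm(proj(c,[np.array(g)+[.016,0,0]])[0]-pr)
    for _ in range(4):
        yy,xx=np.mgrid[:384,:512];d=np.hypot(xx-pr[0],yy-pr[1])<rad
        v=im.max(2).astype(float);th=(np.percentile(v[d],90)+np.percentile(v[d],3))/2
        m=d&(v<th);pr=np.array([xx[m].mean(),yy[m].mean()])
    return atz(c,pr,g[2]).round(4),pr.round(1),int(m.sum()),round(rad,1)
G=([.5157,-.1512,.044],[.5356,-.2657,.044])
E
python3 - <<'E'
from ring import *
c=r.camera_model('wrist');save('wrist','w10');pickle.dump(c,open('w10.pkl','wb'))
for n in('w1','w10'):
    cc=pickle.load(open(n+'.pkl','rb'));im=np.load(f'pics/{n}.npy')
    R_=[ring(im,cc,g) for g in G];print(n,R_)
    d=R_[0][0]-R_[1][0];print((R_[0][0]+R_[1][0])/2,'yaw',np.arctan2(-d[0],d[1]),np.linalg.norm(d))
plan([(.5254,-.2085,.1,1.742,3)])
E
```

```text
w1 [(array([ 0.5084, -0.1532,  0.044 ]), array([265.4,  82.3]), 176, np.float64(16.5)), (array([ 0.5344, -0.2653,  0.044 ]), array([372.8,  96.1]), 270, np.float64(16.5))]
[ 0.5214  -0.20925  0.044  ] yaw 0.22790612305241004 0.11507567075624628
w10 [(array([ 0.5104, -0.1619,  0.044 ]), array([250.5,  26. ]), 271, np.float64(22.1)), (array([ 0.538 , -0.2555,  0.044 ]), array([265.4, 156.7]), 232, np.float64(19.1))]
[ 0.5242 -0.2087  0.044 ] yaw 0.28674540413194205 0.09758442498677751
from [ 0.5358 -0.2848  0.1502] 1.7389 q [-0.54  0.11  1.31  0.    1.72 -0.71] t 29.12 w 0.0642 F [-0.5  0.5 -1.2]
[2.56, 0.08, 1.67, np.float64(-0.001)] [2.56, 0.08, 1.67, np.float64(-0.001)] [2.56, 0.09, 1.67, np.float64(-0.001)] -> [ 0.525 -0.208  0.1  ] 1.742 shift mm 30.638636176917977
```

Run:
```python
from ring import *
for n in('w1','w10'):
    c=pickle.load(open(n+'.pkl','rb'));im=np.load(f'pics/{n}.npy');P=[]
    for g in G:
        pr=proj(c,[g])[0];x0,y0=(pr-32).astype(int).clip(0);s=cv2.cvtColor(im[y0:y0+64,x0:x0+64].copy(),6)
        s=cv2.resize(s,None,fx=4,fy=4,interpolation=2)
        ad=cv2.adaptiveThreshold(cv2.GaussianBlur(s,(0,0),2),255,0,1,61,12)
        q,_=cv2.findContours(ad,cv2.RETR_LIST,2);best=[]
        for k in q:
            a=cv2.contourArea(k)
            if a>800 and len(k)>=5:
                e=cv2.fitEllipse(k);fit=a/(np.pi*e[1][0]*e[1][1]/4);asp=e[1][0]/e[1][1]
                if abs(fit-1)<.08 and asp>.85: best.append((np.array(e[0]),e[1]))
        for e,ax in best:
            uv=(e+.5)/4-.5+[x0,y0];print(n,uv.round(1),np.array(ax).round(0),atz(c,uv,.044).round(4))
```

```text
w1 [267.1  73.9] [ 99. 106.] [ 0.5167 -0.152   0.044 ]
w1 [267.   73.9] [129. 140.] [ 0.5168 -0.1519  0.044 ]
w1 [374.5  95.1] [ 93. 106.] [ 0.5359 -0.2665  0.044 ]
w1 [374.3  95.1] [123. 140.] [ 0.5359 -0.2663  0.044 ]
w10 [260.3 169. ] [123. 125.] [ 0.5357 -0.2663  0.044 ]
w10 [260.4 168.8] [160. 163.] [ 0.5357 -0.2662  0.044 ]
```

Run:
```python
from ring import *
def rings(n,z,pr):
    c=pickle.load(open(n+'.pkl','rb'));im=np.load(f'pics/{n}.npy')
    x0,y0=(np.array(pr)-50).astype(int).clip(0);s=cv2.cvtColor(im[y0:y0+100,x0:x0+100].copy(),6)
    s=cv2.resize(s,None,fx=4,fy=4,interpolation=2)
    ad=cv2.adaptiveThreshold(cv2.GaussianBlur(s,(0,0),2),255,0,1,81,10)
    for k in cv2.findContours(ad,cv2.RETR_LIST,2)[0]:
        a=cv2.contourArea(k)
        if a>2000:
            e=cv2.fitEllipse(k);fit=a/(np.pi*e[1][0]*e[1][1]/4)
            if abs(fit-1)<.1 and e[1][0]/e[1][1]>.75:
                uv=(np.array(e[0])+.5)/4-.5+[x0,y0];print(n,uv.round(1),np.array(e[1]).round(0),atz(c,uv,z).round(4))
for n in('w8','w9'):
    c=pickle.load(open(n+'.pkl','rb'));rings(n,.038,proj(c,[[.459,-.044,.038]])[0])
c=pickle.load(open('w10.pkl','rb'));pr=proj(c,[[.5358,-.285,.1935]])[0];print(pr);rings('w10',.1935,pr)
plan([(.5263,-.2092,.1,1.737,3)])
```

```text
w8 [259.7 116.8] [105. 108.] [ 0.4589 -0.0441  0.038 ]
w8 [259.7 116.7] [138. 146.] [ 0.459  -0.0441  0.038 ]
w8 [261.5 113.9] [295. 366.] [ 0.4619 -0.0453  0.038 ]
w9 [265.1  91.6] [110. 116.] [ 0.4587 -0.0439  0.038 ]
w9 [265.2  91.4] [149. 152.] [ 0.4588 -0.0438  0.038 ]
[256.2117231 289.1004974]
w10 [256.2 290.6] [216. 248.] [ 0.5359 -0.2857  0.1935]
w10 [256.2 289.6] [279. 316.] [ 0.5358 -0.2853  0.1935]
from [ 0.5358 -0.2848  0.1502] 1.7389 q [-0.54  0.11  1.31  0.    1.72 -0.71] t 29.12 w 0.0642 F [-0.5  0.5 -1.2]
[2.54, 0.11, 1.67, np.float64(0.001)] [2.54, 0.11, 1.67, np.float64(0.001)] [2.54, 0.1, 1.67, np.float64(0.001)] -> [ 0.526 -0.209  0.1  ] 1.737 shift mm 30.412442046487865
```

Request:
servo_tool --pt "5.8 2.5 0.1 1.6 0" --pt "5.8 2.5 0.1 1.6 0" --pt "5.8 2.6 0.1 1.6 0" --pt "5.8 0 0 2.0 0" --pt "5.8 0 0 1.0 0" --pt "5.8 0 0 0 0"

```text
t: 29.88
tcp_pos: [0.5261, -0.209, 0.0737]
orientation: [-2.024, -2.4, 0.001]
wrist_force: [-0.8, 0.2, -1.2]
gripper_width: 0.0642
finger_force: 68.4
```

Run:
```python
from h import *
plan([(.5263,-.2092,.052,1.737,1)])
```

```text
from [ 0.5261 -0.209   0.0737] 1.7403 q [-0.44  0.02  1.54 -0.    1.58 -0.61] t 29.88 w 0.0642 F [-0.8  0.2 -1.2]
[-0.02, 0.02, 2.17, np.float64(0.003)] -> [ 0.526 -0.209  0.052] 1.737 shift mm 21.696198313419718
```

Request:
servo_tool --pt "5.8 0 0 2.0 0" --pt "5.8 0 0 1.0 0" --pt "5.8 0 0 0.6 0" --pt "5.8 0 0 0.6 0"

```text
t: 30.38
tcp_pos: [0.5268, -0.209, 0.0327]
orientation: [2.025, 2.402, 0.0]
wrist_force: [-0.6, -0.7, -1.5]
gripper_width: 0.0645
finger_force: 68.4
```

Request:
servo_tool --pt "5.8 0 0 0.8 0" --pt "5.8 0 0 0.8 0" --pt "5.8 0 0 0.6 0" --pt "5.8 0 0 0.4 0" --pt "5.8 0 0 0 0"

```text
t: 31.0
tcp_pos: [0.5266, -0.2088, 0.0066]
orientation: [-2.024, -2.402, 0.0]
wrist_force: [-0.3, 0.2, -0.9]
gripper_width: 0.0644
finger_force: 68.4
```

Request:
servo_tool --pt "5.8 0 0 0.3 0" --pt "5.8 0 0 0.2 0" --pt "5.8 0 0 0 0"

```text
t: 31.38
tcp_pos: [0.5267, -0.2088, 0.0018]
orientation: [-2.025, -2.402, 0.0]
wrist_force: [0.0, -0.0, -0.5]
gripper_width: 0.0643
finger_force: 68.4
```

Request:
servo_tool --pt "5.8 0 0 0.2 0" --pt "5.8 0 0 0 0"

```text
t: 31.62
tcp_pos: [0.527, -0.209, 0.0007]
orientation: [2.024, 2.401, 0.0]
wrist_force: [-2.3, -0.1, 3.0]
gripper_width: 0.0642
finger_force: 68.9
```

Request:
servo_tool --pt "5.8 0 0 0.1 0" --pt "7.0 0 0 0 0" --pt "8.4 0 0 0 0" --pt "8.4 0 0 0 0" --pt "8.4 0 0 -3 0" --pt "8.4 0 0 -5 0" --pt "8.4 0 0 -5 0" --pt "8.4 -4 0 -3 0" --pt "8.4 -4 0 0 0" --pt "8.4 0 0 0 0"

```text
t: 32.88
tcp_pos: [0.5401, -0.2901, 0.1584]
orientation: [-2.028, -2.399, 0.001]
wrist_force: [0.2, 0.6, 0.7]
gripper_width: 0.0839
finger_force: 0.0
```

Run:
```python
from ring import *
c=r.camera_model('wrist');save('wrist','w11');pickle.dump(c,open('w11.pkl','wb'));im=np.load('pics/w11.npy')
T=r.camera_model('top');save('top','t11');it=np.load('pics/t11.npy');S=r.camera_model('side');save('side','s11');si=np.load('pics/s11.npy')
for n,cc,I,h in(('w',c,im,34),('t',T,it,10),('s',S,si,10)):
  for g in([.5168,-.152,.044],[.5263,-.2092,.044],[.5358,-.2664,.044]):
    pr=proj(cc,[g])[0];x0,y0=(pr-h).astype(int).clip(0);s=cv2.cvtColor(I[y0:y0+2*h,x0:x0+2*h].copy(),6);k0=4 if h>20 else 12
    s=cv2.resize(s,None,fx=k0,fy=k0,interpolation=2)
    ad=cv2.adaptiveThreshold(cv2.GaussianBlur(s,(0,0),2),255,0,1,61,8)
    for k in cv2.findContours(ad,cv2.RETR_LIST,2)[0]:
        a=cv2.contourArea(k)
        if a>1500 and len(k)>5:
            e=cv2.fitEllipse(k);fit=a/(np.pi*e[1][0]*e[1][1]/4)
            if abs(fit-1)<.1 and e[1][0]/e[1][1]>.65 and e[1][1]<48*k0:
                uv=(np.array(e[0])+.5)/k0-.5+[x0,y0];print(n,g[1],uv.round(1),(np.array(e[1])/k0).round(1),atz(cc,uv,.044).round(4))
plan([])
```

```text
w -0.2092 [257.   89.2] [32.6 34.4] [ 0.5271 -0.2085  0.044 ]
w -0.2092 [257.1  89. ] [42.6 44.5] [ 0.5271 -0.2084  0.044 ]
w -0.2664 [255.7 161.2] [30.  30.3] [ 0.5357 -0.2663  0.044 ]
w -0.2664 [255.7 161. ] [39.2 39.9] [ 0.5357 -0.2662  0.044 ]
t -0.152 [322.3 195.8] [8.  8.2] [ 0.516  -0.1516  0.044 ]
t -0.152 [322.3 195.8] [11.2 11.6] [ 0.5159 -0.1515  0.044 ]
t -0.2092 [340.9 192.8] [8.  8.1] [ 0.5267 -0.2084  0.044 ]
t -0.2092 [340.9 192.8] [11.2 11.5] [ 0.5264 -0.2082  0.044 ]
t -0.2664 [359.8 190.5] [8.1 8.2] [ 0.5351 -0.2661  0.044 ]
t -0.2664 [359.8 190.5] [11.2 11.6] [ 0.535 -0.266  0.044]
s -0.152 [237.2 157.3] [6.1 7.3] [ 0.5176 -0.1511  0.044 ]
s -0.152 [237.3 157.5] [ 8.3 10.7] [ 0.5176 -0.1502  0.044 ]
from [ 0.5401 -0.2871  0.1582] 1.741 q [-0.54  0.12  1.29  0.    1.74 -0.71] t 33.02 w 0.0839 F [ 0.3  0.5 -0.3]
```

```bash
python3 -c "
from workcell import r
print(r.hand_in())"
```

```text
the job is handed in; nothing more can be done
None
```

The job is handed in at about 33 s of the 72 s: the keeper is turned aside, and the pager was pushed clear, set down on the counter, re-gripped by its short ends and lowered into the middle bay. In the last camera check it stood within about 1 mm of its neighbours' line and level with them; the verdict was not shown.

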